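# Eject a spent sensor cartridge from the water analyser

## Robot

A 7-joint arm with a two-finger parallel gripper is mounted at the origin on the work surface. World frame = base frame: x ahead of the robot, y to its left, z up, the work surface at z = 0. Lengths are in m, angles in rad, forces in N, time in s.
With the tool pointing down it reaches from about 0.35 to 0.9 m from the base axis. Payload 7.2 kg.
Tool frame: the origin (TCP) lies midway between the tips of the shut fingers; the grasp point (between the pads) lies 19 mm behind it; z points along the fingers, y is the direction in which the jaws open and shut (so a half turn about z gives the same grasp; the last joint's range is limited). The gripper opens to 85 mm and grips with 20 to 120 N. Pads are 22 mm wide; open, the fingers measure 114 mm over their backs; the gripper's body (76 mm by 85 mm) begins 54 mm behind the grasp point. The pads swing forward as they close: fully open they stand 13 mm farther back than shut.
Start: joints at [1.098, 0.411, -0.013, 1.596, 0.006, 1.134, -0.082], TCP at [0.246, -0.574, 0.231] pointing down, gripper open.
Joint ranges: [-2.95, 2.95], [-0.29, 1.99], [-1.47, 1.44], [0.14, 2.54], [-1.03, 4.17], [0.13, 1.85], [-2.86, 2.86]. Speed limits (rad/s): [2.39, 2.39, 3.01, 3.01, 3.14, 3.14, 3.14].

## Interface

Orientations are given as [roll, pitch, yaw] about the fixed x, y, z axes, in that order (R = Rz(yaw) Ry(pitch) Rx(roll)).
In Python, from station import arm gives the robot as it stands.
- The arm moves only by the shell command python3 -m handwheel 'ROWS' [OPENING]. ROWS is text: rows parted by semicolons, each of 4 numbers parted by spaces: the shift along the tool's x, y, z in cm, then the turn about the tool's z in degrees. A call has 1 to 10 rows; each row is the pose to reach, as a shift and turn from the pose commanded when the call began, along the tool's axes at that moment; what a row does not reach only later rows make up. A row lasts 1/8 s, in which the tool goes at most 62.5 mm and 10.7 degrees, less where a joint would pass 70% of its speed; a pose out of reach is approached as far as the arm can. A call with a gripper value outside its range is refused whole. OPENING is the opening, from -1 (shut) to 1 (fully open), set as the call begins (- or left out, the last holds). The fingers move at their own pace and stop on an object; the grip force is fixed at half the most. Time passes only in rows, so rows that repeat a pose let the fingers close. It gives the time, the measured TCP pose, the force and the opening at its end, in the units of the state.
- arm.read_state(): the state, without advancing time (a new reading comes with each control period).
- arm.camera(name): name is "scene" or "top" or "wrist"; returns a dict with "pixels" (400x640x3 uint8, red, green, blue), "fx", "fy", "cx", "cy" (pixels), "dist" ([k1, k2, p1, p2, k3] as OpenCV has them; the pictures are not rectified), "extrinsics" (4x4, takes a point from world to camera coordinates). Camera axes: x right, y up, looking along -z (the intrinsics and any distortion apply to the point x, -y, -z); pixel columns grow to the right and rows downward; lengths in m; the calibration is good to about 2 mm. A picture is of the moment at which its call begins. There is no depth.
- arm.job_done(): hands the job in, once; it reports no verdict.
The state is a dict: "time_s": time; "joint_pos": joint angles; "qvel": joint speeds; "joint_efforts": joint torques, N m; "tool_pos": TCP position; "tcp_rot": TCP orientation; "contact_force": force on the tool from outside, world axes, zero at the start; "moment": the same for the moment, N m; "grip_width": finger opening in m.
Only numpy, scipy, OpenCV 4.12 (cv2) and the standard library are available. Lean on these libraries where they do the work, as an engineer would, in place of code of your own. Each camera call takes 0.05 s, during which the arm holds its last target.

## Task

The orange-capped sensor cartridge in the analyser is spent: push it further in until its push-push catch lets go, let it spring up, then draw it out of its bay and stand it foot down in the empty compartment of the grey caddy, lowering it in rather than dropping it, and let go. Leave the blue-capped cartridge latched in its bay, and do not upset or shift the vial, beaker, bottle and jar standing about.

Things in the scene. Friction and masses are not known exactly. Their poses are not given: they have to be found in the camera images.
- spent_cartridge: Spent sensor cartridge, loose: square-edged block 36 (its x) x 60 (its y) x 110 mm (its z), white, orange cap over the top 26 mm, flat white disc in the middle of the top; 0.11 to 0.23 kg. Origin: centre of its foot; z up its length, top face at z = +110 mm. Starts latched in one of the analyser's two bays (either), along the bay axis, its top 4 mm proud of the face.
- good_cartridge: Good cartridge: same shape, size and origin, but a blue cap; starts latched in the other bay and must stay there.
- analyser: Ivory wedge-shaped bench instrument with green sides, fixed, 212 (x) x 268 (y) mm on the bench, 94 mm high in front, 176 mm at the back. Origin on the bench under the middle of its sloping face; z up, its front (-x) looks roughly towards the robot.
- deck: Sloping top face of the analyser, flat, 192 (x) x 260 (y) mm. Origin: middle of the face, in its surface, 135 mm above the bench. z: the face's normal, the direction both bays point, 25 degrees from vertical, leaning to the analyser's front; x up the slope, y level to the left. Two bays, 39 (x) x 63 (y) mm openings at y = +60 and -60 mm, 1.5 mm play all round.
- bay_left (a point): Mouth of the bay at y = +60 mm: centre of the opening, in the face; axes as the face's. Each bay has a sprung carrier with a push-push catch. Latched: cartridge foot at z = -106, top at +4 mm. Pressing the top along -z by 8 mm (stop at 10 mm, top then 6 mm below the face; it takes 7 to 11 N) trips the catch.
- bay_right (a point): Mouth of the bay at y = -60 mm, likewise. After the trip, as the push is withdrawn, the carrier lifts the cartridge smoothly to 30 mm above latched and it stays there, top at z = +34 mm, loose on the carrier (spring about 4 N). Pressing it right down again would relatch it. It slides out freely along +z; its foot clears the face after 76 mm more.
- carrier_left (a joint): Carrier of the left bay, m along the bay axis: 0 latched, -0.010 pressed to the stop, +0.030 sprung up.
- carrier_right (a joint): Carrier of the right bay, same values.
- caddy: Open grey box, fixed on the bench, 124 (x) x 88 (y) x 70 mm high, walls and floor 4 mm thick, with one cross wall making two compartments side by side along x, each 56 (x) x 80 (y) mm inside, 66 mm deep. Origin: centre of its underside; z up. The compartment at x = -30 mm is empty, the one at x = +30 mm holds the vial.
- caddy_empty (a point): Centre of the inner floor of the caddy's empty compartment, 4 mm above the bench; axes as the caddy's. A cartridge fits standing with its 36 mm side along x (10 mm play each side) and its 60 mm side along y, top about 114 mm above the bench, 44 mm above the caddy's rim.
- vial: Amber sample vial, 26 mm wide, 64 mm tall, standing in the caddy's other compartment; origin at its foot. Leave it.
- beaker: Empty glass beaker 76 mm wide, 95 mm tall, standing on the bench beyond the caddy; origin at its foot. Leave it.
- buffer_bottle: White bottle with blue cap, 60 mm wide, 150 mm tall, standing on the bench beyond the caddy; origin at its foot. Leave it.
- reagent_jar: Amber jar with black lid, 64 mm wide, 80 mm tall, standing on the bench to the right; origin at its foot. Leave it.
There are look-alikes about, which are no part of the job. What is shaped like the caddy but turquoise or yellow is not meant.

How it is judged:
By the outcome, as a careful person would: the job done as asked, in the order asked, and still so for the second after the job is handed in, with the robot touching nothing.
It also fails if it takes over 48 s, if anything falls off the work surface, if the arm or the gripper's body presses on something with over 40 N, if the wrist force passes 120 N, or if a joint passes its speed limit or range.

## Working session

There is one attempt and no reset: what is moved stays moved. The work goes in short steps, Python scripts to look and compute and a shell command to move; the robot and the scene stay as the last step left them, time stands still between calls to the robot, and variables do not carry over. Pictures are saved under pics/ and viewed, and the job is handed in when it is done.

```bash
ls; mkdir -p pics; python3 - <<'E'
from station import arm
import cv2
s=arm.read_state()
print({k:s[k] for k in ('time_s','tool_pos','tcp_rot','contact_force','grip_width')})
for n in ('scene','top','wrist'):
    c=arm.camera(n); cv2.imwrite(f'pics/{n}0.png',c['pixels'][:,:,::-1])
    print(n,c['fx'],c['cx'],c['cy'],c['dist']); print(c['extrinsics'])
E
```

```text
pics
{'time_s': 0.0, 'tool_pos': array([ 0.24589137, -0.574028  ,  0.23042408]), 'tcp_rot': array([-3.13991731e+00,  1.14032977e-04,  4.04787636e-01]), 'contact_force': array([ 0.64286207,  0.79775245, -0.29104714]), 'grip_width': 0.08546273218834068}
scene 469.15801561771093 318.04581156030486 196.3297981449956 [-0.07825194  0.          0.          0.          0.        ]
[[-0.73204815  0.68120132 -0.0083828   0.36641904]
 [-0.47754387 -0.50433573  0.71944238  0.13391294]
 [ 0.48585735  0.53066961  0.69450155 -1.56622951]
 [ 0.          0.          0.          1.        ]]
top 508.12436608499706 326.1062800295735 207.64813942273562 [-0.13170698  0.          0.          0.          0.        ]
[[ 4.94366325e-03 -9.99981246e-01 -3.61493422e-03  2.12903106e-04]
 [ 9.94344185e-01  4.53221107e-03  1.06108912e-01 -4.93251207e-01]
 [-1.06090539e-01 -4.11905555e-03  9.94347943e-01 -1.42577437e+00]
 [ 0.00000000e+00  0.00000000e+00  0.00000000e+00  1.00000000e+00]]
wrist 355.79808320310536 320.31005866689986 203.70716463733282 [-0.07602391  0.          0.          0.          0.        ]
[[ 0.39374906 -0.91921718 -0.00120135 -0.62468435]
 [ 0.88427526  0.37913787 -0.27260181  0.03504409]
 [ 0.25103574  0.10627438  0.96212619 -0.38007989]
 [ 0.          0.          0.          1.        ]]
```

View pics/scene0.png

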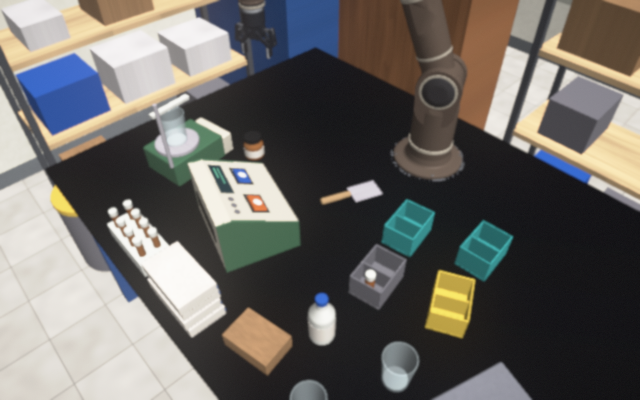

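View pics/top0.png

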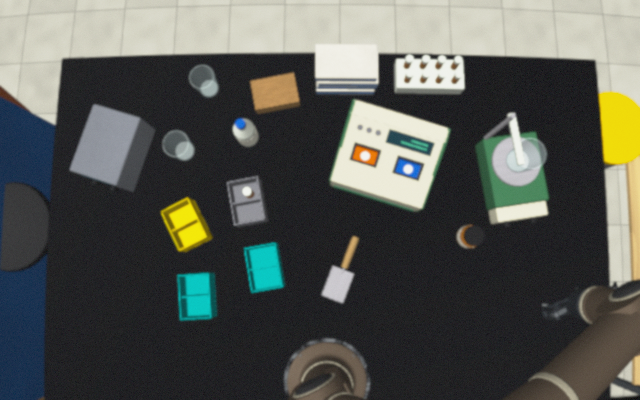

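View pics/wrist0.png

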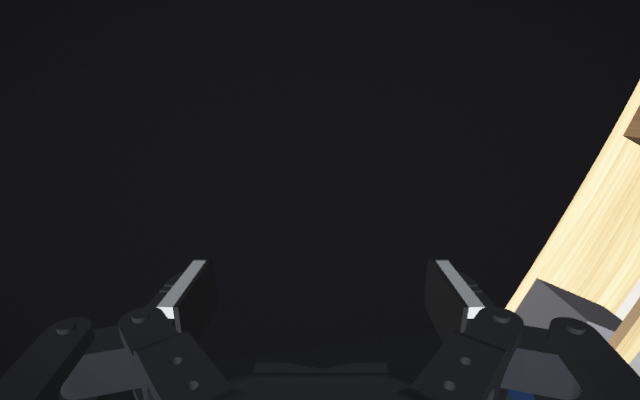

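The top view shows the orange cap at (365,155) and the blue cap at (408,168). The grey caddy is at (246,200) with the vial at (247,191). The caddy look-alikes are yellow (186,224), turquoise (264,267) and (197,296). The slate box at (112,147) is something else. I'll check with enlarged crops.

```bash
python3 - <<'E'
import cv2,numpy as np
t=cv2.imread('pics/top0.png')
a=cv2.resize(t[95:215,325:455],None,fx=6,fy=5,interpolation=cv2.INTER_CUBIC)
a=cv2.resize(t[95:215,325:455],None,fx=5,fy=5,interpolation=cv2.INTER_CUBIC)
b=cv2.resize(t[165:235,215:280],None,fx=8,fy=8,interpolation=cv2.INTER_CUBIC)
cv2.imwrite('pics/ca.png',a);cv2.imwrite('pics/cb.png',b)
s=cv2.imread('pics/scene0.png')
cv2.imwrite('pics/cs.png',cv2.resize(s[150:275,180:310],None,fx=4.7,fy=4.7,interpolation=cv2.INTER_CUBIC))
cv2.imwrite('pics/cd.png',cv2.resize(s[235:315,340:415],None,fx=7,fy=7,interpolation=cv2.INTER_CUBIC))
E
```

```text
(no output)
```

View pics/ca.png

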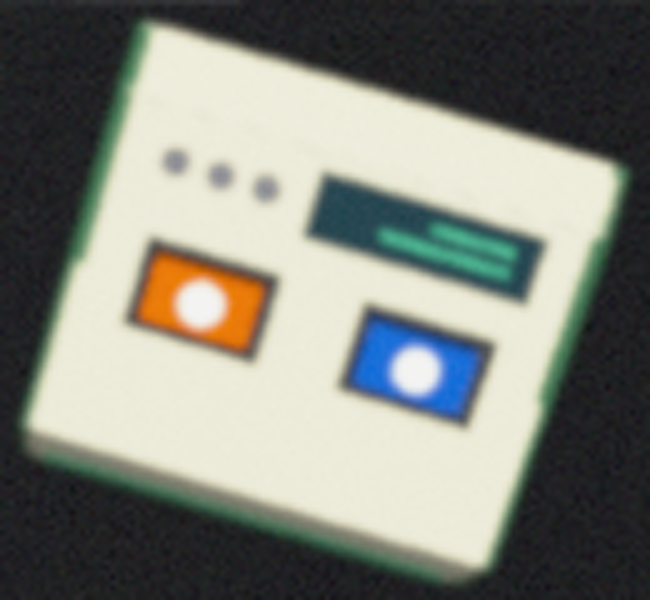

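View pics/cb.png

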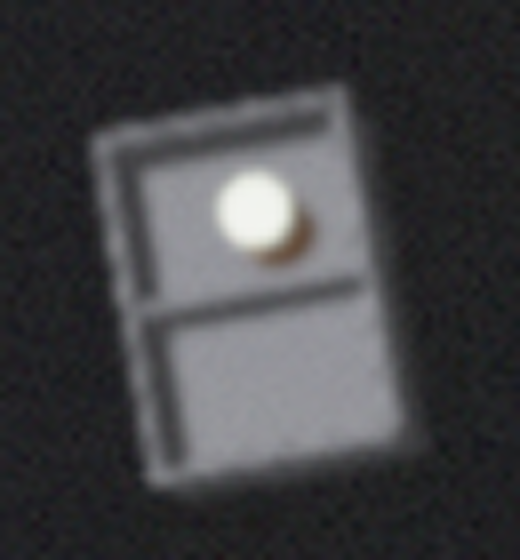

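View pics/cs.png

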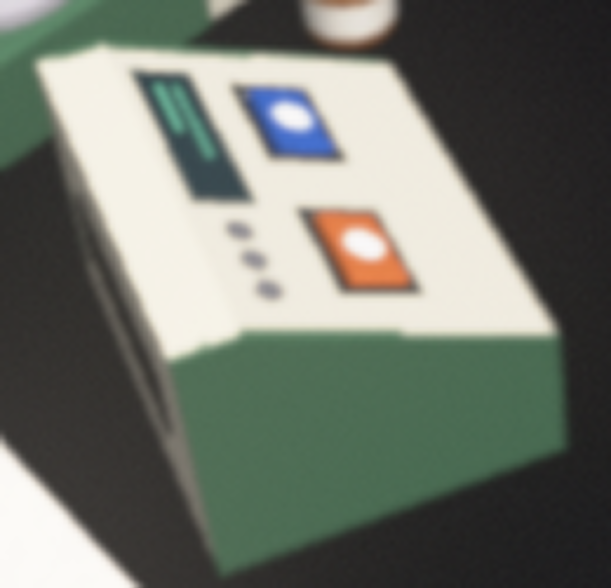

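View pics/cd.png

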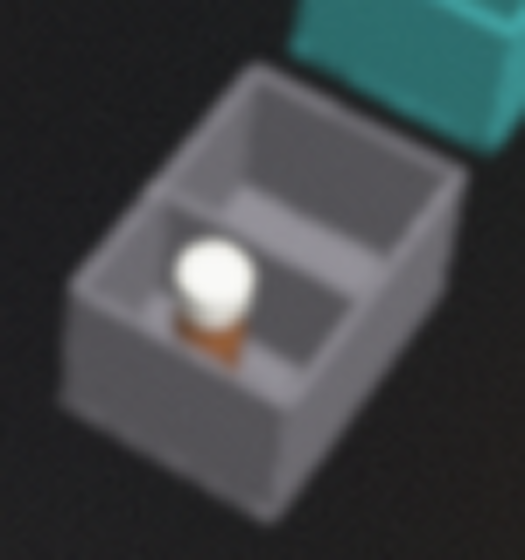

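The close crops confirm the choice. The orange cap is in the left bay (disc at top (364.6,155.4)). The grey caddy's near compartment is empty and its far one holds the vial. Next I'll fit the poses.

```bash
cat > h.py <<'E'
import numpy as np,cv2
from scipy.spatial.transform import Rotation as Ro
from scipy.optimize import least_squares
CAM={'scene':(469.15801561771093,318.04581156030486,196.3297981449956,[-0.07825194,0,0,0,0],np.array([[-0.73204815,0.68120132,-0.0083828,0.36641904],[-0.47754387,-0.50433573,0.71944238,0.13391294],[0.48585735,0.53066961,0.69450155,-1.56622951]])),
'top':(508.12436608499706,326.1062800295735,207.64813942273562,[-0.13170698,0,0,0,0],np.array([[4.94366325e-03,-9.99981246e-01,-3.61493422e-03,2.12903106e-04],[9.94344185e-01,4.53221107e-03,1.06108912e-01,-4.93251207e-01],[-1.06090539e-01,-4.11905555e-03,9.94347943e-01,-1.42577437]]))}
def proj(P,f,cx,cy,d,E):
    c=np.atleast_2d(P)@E[:3,:3].T+E[:3,3]; c=c*[1,-1,-1]
    K=np.array([[f,0,cx],[0,f,cy],[0,0,1.]])
    return cv2.projectPoints(c,np.zeros(3),np.zeros(3),K,np.array(d))[0][:,0]
def camproj(c,P): return proj(P,c['fx'],c['cx'],c['cy'],np.asarray(c['dist']),np.asarray(c['extrinsics'])[:3])
def pose(p): return Ro.from_euler('z',p[2]).as_matrix(),np.array([p[0],p[1],0])
a=np.radians(25)
D=np.array([[np.cos(a),0,-np.sin(a)],[0,1,0],[np.sin(a),0,np.cos(a)]])
def deck(p,P):  # deck-frame m -> world
    R,t=pose(p); return (np.atleast_2d(P)@D.T+[0,0,.135])@R.T+t
def caddy(p,P):
    R,t=pose(p); return np.atleast_2d(P)@R.T+t
E
cat > fit.py <<'E'
from h import *
def px(l,s,o): return (np.array(l,float)+.5)/s-.5+np.array(o)
ta=lambda l:px(l,5,(325,95)); tb=lambda l:px(l,8,(215,165)); sa=lambda l:px(l,4.7,(180,150)); sb=lambda l:px(l,7,(340,235))
def bay(y): return np.array([[.0195,y+.0315,0],[.0195,y-.0315,0],[-.0195,y-.0315,0],[-.0195,y+.0315,0],[0,y,.004]])
L,Rr=bay(.06),bay(-.06)
A=np.vstack([L,Rr])
ot=ta([(150,241),(277,276),(255,359),(127,323),(200,304),(367,306),(494,344),(468,425),(341,389),(415,371)])
# scene: +x = left in crop, +y= down
os=sa([(342,292),(302,208),(380,211),(420,292),(365,244),(270,158),(235,86),(306,89),(343,159),(292,117)])
def res(p,off=0): return np.r_[(proj(deck(p,A),*CAM['top'])-ot),(proj(deck(p,A),*CAM['scene'])-os)]
r=least_squares(lambda p:res(p).ravel(),[.6,-.1,-.2],x_scale=[.1,.1,.1],loss='soft_l1'); print('analyser',r.x); print(res(r.x).round(1).tolist())
C=np.array([[.062,.044,.07],[.062,-.044,.07],[-.062,.044,.07],[-.062,-.044,.07]])
ct=tb([(93,133),(347,85),(153,488),(408,445)])
C2=np.array([[.062,.044,.07],[.062,-.044,.07],[-.062,.044,.07],[-.062,-.044,.07],[.062,.044,0],[.062,-.044,0],[-.062,.044,0]])
cs=sb([(287,408),(70,285),(468,175),(258,64),(268,522),(62,402),(445,298)])
def rc(p): return np.r_[proj(caddy(p,C),*CAM['top'])-ct,proj(caddy(p,C2),*CAM['scene'])-cs]
q=least_squares(lambda p:rc(p).ravel(),[.55,.2,.15],x_scale=[.1,.1,.1],loss='soft_l1'); print('caddy',q.x); print(rc(q.x).round(1).tolist())
for n,z in (('latched',.004),('up',.034)): print(n,deck(r.x,[0,.06,z]))
print('floor',caddy(q.x,[-.03,0,.004]))
E
python3 fit.py
```

```text
analyser [ 0.60713369 -0.15803743 -0.29492509]
[[0.9, 1.7], [-1.8, 1.5], [-1.7, -1.5], [1.4, -1.1], [0.1, -0.4], [0.6, 1.8], [-2.2, 1.1], [-1.6, -1.6], [1.4, -1.2], [0.1, -0.6], [1.7, -1.4], [1.8, 1.1], [-1.6, 0.8], [-1.4, -1.3], [-0.3, -0.1], [1.6, -1.3], [1.7, 0.5], [-0.8, 0.6], [-1.1, -0.9], [-0.0, -0.2]]
caddy [0.50903241 0.22767247 0.18153257]
[[0.3, -0.1], [-0.7, 0.4], [-0.4, -1.0], [-1.2, -1.1], [-0.0, 0.0], [-0.1, -0.3], [0.0, -0.4], [-0.1, -0.4], [0.2, 0.1], [-0.1, -0.4], [-0.1, -1.1]]
latched [[ 0.62295629 -0.10013663  0.13862523]]
up [[ 0.61082516 -0.09645138  0.16581446]]
floor [[0.47952536 0.22225635 0.004     ]]
```

```bash
cat >> h.py <<'E'
AN=np.array([0.60713369,-0.15803743,-0.29492509]); CA=np.array([0.50903241,0.22767247,0.18153257])
def go(s,tgt,yaw):
    R=Ro.from_euler('xyz',s['tcp_rot']).as_matrix()
    d=R.T@(np.array(tgt)-s['tool_pos']); t=s['tcp_rot'][2]-yaw
    t=(t+np.pi/2)%np.pi-np.pi/2
    return (d*100).round(2),np.degrees(t).round(2)
def show(s): print(s['time_s'],s['tool_pos'].round(4),np.degrees(s['tcp_rot']).round(2),'F',s['contact_force'].round(1),'w',round(s['grip_width'],4),'j',s['joint_pos'].round(2))
E
python3 - <<'E'
from station import arm
from h import *
s=arm.read_state(); print(go(s,[.56,-.09,.30],AN[2]))
E
```

```text
(array([ 47.93, -32.15,  -6.9 ]), np.float64(40.09))
```

```bash
python3 -m handwheel '0 0 -6 0; 3 -2 -7 0; 8 -5 -7 0; 13 -8.7 -7 0; 18 -12 -7 8; 23 -15.4 -7 16; 28 -18.7 -7 24; 33 -22 -7 32; 38 -25.4 -7 40; 43 -28.8 -7 40'; python3 - <<'E'
from station import arm
from h import *
s=arm.read_state(); show(s);print(go(s,[.56,-.09,.30],AN[2]))
E
```

```text
time_s: 1.4
tool_pos: [0.5286, -0.1387, 0.3013]
tcp_rot: [3.141, -0.0, -0.296]
contact_force: [0.4, -0.7, -0.6]
grip_width: 0.0854
1.4 [ 0.5286 -0.1387  0.3013] [179.99  -0.   -16.93] F [ 0.4 -0.7 -0.6] w 0.0854 j [ 0.36  0.24 -0.23  1.68  0.06  1.23 -1.75]
(array([ 1.58, -5.57,  0.12]), np.float64(-0.03))
```

```bash
python3 -m handwheel '1.5 -4 0 0; 1.6 -5.6 0 0; 1.6 -5.6 0 0; 1.6 -5.6 0 0;1.6 -5.6 0 0; 1.6 -5.6 0 0' -1; python3 - <<'E'
from station import arm
from h import *
s=arm.read_state(); show(s)
c=arm.camera('wrist'); im=c['pixels'][:,:,::-1].copy()
cv2.imwrite('pics/w1.png',im)
for y in (.06,-.06):
    P=deck(AN,[[.018,y+.03,.004],[.018,y-.03,.004],[-.018,y-.03,.004],[-.018,y+.03,.004],[0,y,.004]])
    for u,v in camproj(c,P):
        if 0<u<640 and 0<v<400: cv2.drawMarker(im,(int(round(u)),int(round(v))),(0,255,0),0,8)
cv2.imwrite('pics/w1m.png',im)
c=arm.camera('top'); cv2.imwrite('pics/t1.png',c['pixels'][:,:,::-1])
E
```

```text
time_s: 2.15
tool_pos: [0.5591, -0.0925, 0.3015]
tcp_rot: [3.141, -0.0, -0.295]
contact_force: [-0.2, 0.0, -0.6]
grip_width: -0.0005
2.15 [ 0.5591 -0.0925  0.3015] [ 1.7998e+02 -2.0000e-02 -1.6900e+01] F [-0.2  0.  -0.6] w -0.0005 j [ 0.29  0.27 -0.26  1.63  0.07  1.25 -1.86]
```

View pics/w1m.png

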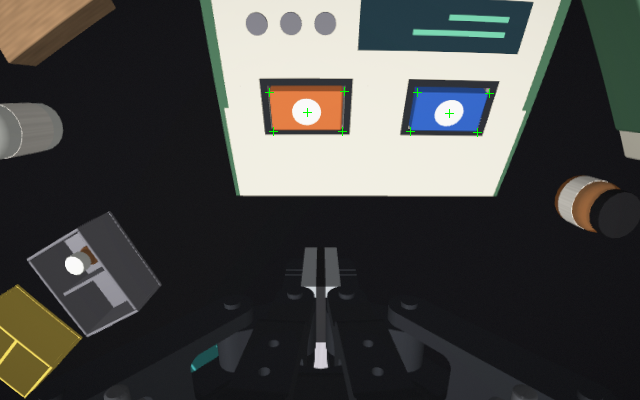

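```bash
python3 - <<'E'
from station import arm
from h import *
s=arm.read_state()
R,_=pose(AN); off=R@np.array([-.011,0,0])
for z in (.03,.006,-.005): print(z,deck(AN,[0,.06,z])[0]+off,go(s,deck(AN,[0,.06,z])[0]+off,AN[2]))
E
```

```text
0.03 [ 0.60191758 -0.09374539  0.16218923] (array([ 4.13, -1.07, 13.92]), np.float64(0.04))
0.006 [ 0.61162249 -0.09669359  0.14043785] (array([ 5.14, -1.07, 16.1 ]), np.float64(0.04))
-0.005 [ 0.61607057 -0.09804485  0.13046846] (array([ 5.61, -1.07, 17.1 ]), np.float64(0.04))
```

```bash
python3 -m handwheel '3 -1 4 0; 4.1 -1.1 9 0; 4.1 -1.1 13 0; 4.13 -1.1 13.9 0; 4.13 -1.1 13.9 0; 4.6 -1.1 15 0; 5.0 -1.1 15.8 0; 5.14 -1.1 16.1 0; 5.14 -1.1 16.1 0'; python3 - <<'E'
from station import arm
from h import *
s=arm.read_state(); show(s)
c=arm.camera('wrist'); cv2.imwrite('pics/w2.png',c['pixels'][:,:,::-1])
c=arm.camera('scene'); cv2.imwrite('pics/s2.png',cv2.resize(c['pixels'][140:280,170:320,::-1],None,fx=4,fy=4))
R,_=pose(AN); off=R@np.array([-.011,0,0])
for z in (.006,-.005): print(z,go(s,deck(AN,[0,.06,z])[0]+off,AN[2]))
E
```

```text
time_s: 3.38
tool_pos: [0.6118, -0.0958, 0.1401]
tcp_rot: [3.142, 0.0, -0.293]
contact_force: [0.0, -0.4, -1.6]
grip_width: 0.0001
3.375 [ 0.6118 -0.0958  0.1401] [ 1.800e+02  2.000e-02 -1.681e+01] F [ 0.  -0.4 -1.6] w 0.0001 j [ 0.25  0.5  -0.24  1.69  0.14  0.96 -1.91]
0.006 (array([ 0.01,  0.09, -0.03]), np.float64(0.09))
-0.005 (array([0.47, 0.09, 0.96]), np.float64(0.09))
```

View pics/w2.png

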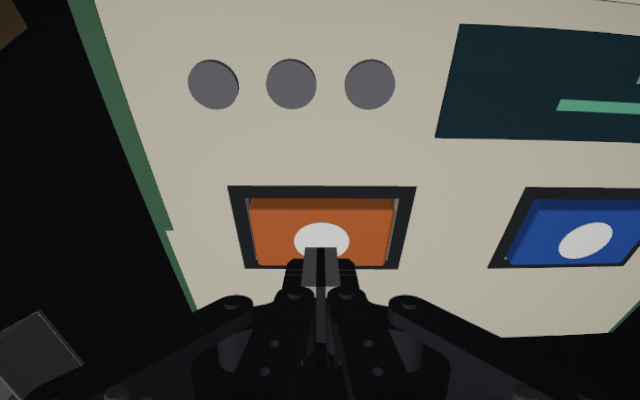

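View pics/s2.png

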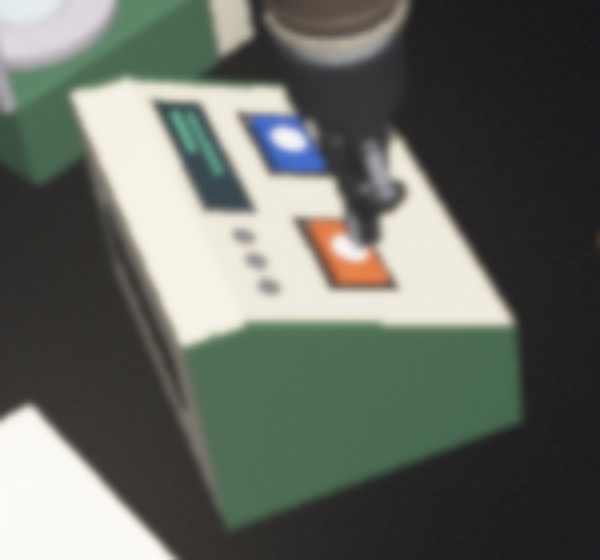

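The fingertip is centred on the disc at wrist (322,250). Now I'll press along the bay axis.

```bash
python3 -m handwheel '0.2 0 0.4 0; 0.35 0 0.7 0; 0.45 0 0.95 0; 0.45 0 0.95 0; 0.45 0 0.95 0'
```

```text
time_s: 4.1
tool_pos: [0.6165, -0.0969, 0.1319]
tcp_rot: [-3.141, -0.001, -0.293]
contact_force: [-3.0, 1.0, 7.4]
grip_width: 0.0
```

```bash
python3 -m handwheel '0.05 0 0.1 0; 0.1 0 0.2 0; 0.1 0 0.2 0'
```

```text
time_s: 4.47
tool_pos: [0.6175, -0.0972, 0.1301]
tcp_rot: [-3.141, -0.001, -0.293]
contact_force: [-3.2, 0.6, 8.6]
grip_width: 0.0001
```

```bash
python3 -m handwheel '0.05 0 0.1 0; 0.05 0 0.1 0'
```

```text
time_s: 4.72
tool_pos: [0.618, -0.0974, 0.1291]
tcp_rot: [-3.141, -0.001, -0.293]
contact_force: [-3.4, 0.1, 10.5]
grip_width: -0.0003
```

Now I'll withdraw along the bay axis to let it rise.

```bash
python3 -m handwheel '-0.2 0 -0.45 0; -0.6 0 -1.3 0; -1.0 0 -2.2 0; -1.5 0 -3.2 0; -1.9 0 -4.1 0;-2.4 0 -5.1 0;-3.2 0 -7 0; -4 0 -9 0'; python3 - <<'E'
from station import arm
from h import *
s=arm.read_state(); show(s)
c=arm.camera('wrist'); im=c['pixels'][:,:,::-1].copy()
for z,col in ((.034,(0,255,0)),(.004,(255,0,255))):
    P=deck(AN,[[.018,.09,z],[.018,.03,z],[-.018,.03,z],[-.018,.09,z],[0,.06,z]])
    for u,v in camproj(c,P): cv2.drawMarker(im,(int(round(u)),int(round(v))),col,0,8)
cv2.imwrite('pics/w3.png',im)
E
```

```text
time_s: 5.72
tool_pos: [0.5788, -0.0858, 0.2192]
tcp_rot: [-3.142, -0.0, -0.293]
contact_force: [0.3, -0.4, 0.1]
grip_width: 0.0003
5.725 [ 0.5788 -0.0858  0.2192] [-1.800e+02 -1.000e-02 -1.681e+01] F [ 0.3 -0.4  0.1] w 0.0003 j [ 0.26  0.37 -0.26  1.7   0.11  1.09 -1.89]
```

View pics/w3.png

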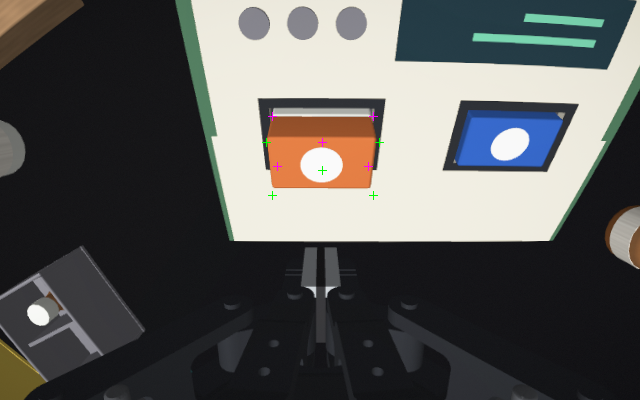

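```bash
python3 - <<'E'
from station import arm
from h import *
s=arm.read_state()
c=arm.camera('wrist'); cv2.imwrite('pics/w4.png',c['pixels'][:,:,::-1])
g=deck(AN,[0,.06,.0255])[0]-[0,0,.024]; n=deck(AN,[0,0,1])[0]-deck(AN,[0,0,0])[0]
for d in (.06,0): print(d,g+n*d,go(s,g+n*d,AN[2]))
E
```

```text
0.06 [ 0.59000004 -0.09012503  0.18848932] (array([1.14, 0.14, 3.39]), np.float64(0.11))
0 [ 0.61426231 -0.09749553  0.13411085] (array([3.65, 0.15, 8.84]), np.float64(0.11))
```

View pics/w4.png

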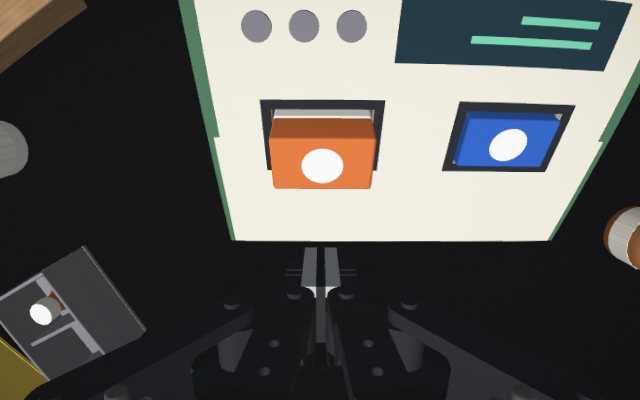

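```bash
python3 - <<'E'
from station import arm
from h import *
s=arm.read_state(); show(s)
c=arm.camera('wrist'); im=c['pixels'][:,:,::-1].copy()
for y,z,col in ((.06,.034,(0,255,0)),(.06,.026,(255,0,0)),(-.06,.004,(255,0,255))):
    P=deck(AN,[[.018,y+.03,z],[.018,y-.03,z],[-.018,y-.03,z],[-.018,y+.03,z],[0,y,z]])
    for u,v in camproj(c,P): cv2.drawMarker(im,(int(round(u)),int(round(v))),col,0,7)
cv2.imwrite('pics/w5.png',cv2.resize(im[80:210,240:600],None,fx=2.2,fy=2.2,interpolation=cv2.INTER_NEAREST))
E
```

```text
5.825 [ 0.58   -0.0857  0.2212] [-179.96   -0.26  -16.79] F [0.3 0.5 1.2] w 0.0001 j [ 0.26  0.37 -0.26  1.7   0.11  1.09 -1.89]
```

View pics/w5.png

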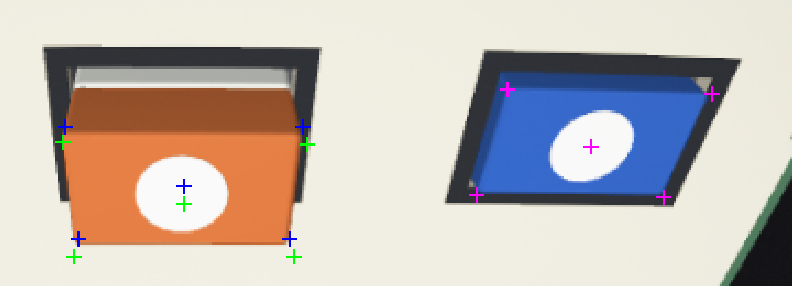

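```bash
python3 -m handwheel '0 0.1 0 0; 0 0.1 0 0; 0 0.1 0 0; 1.1 0.1 3.4 0; 1.1 0.1 3.4 0' 1; python3 - <<'E'
from station import arm
from h import *
s=arm.read_state(); show(s)
c=arm.camera('wrist'); cv2.imwrite('pics/w6.png',c['pixels'][:,:,::-1])
g=deck(AN,[0,.06,.0235])[0]-[0,0,.024]; n=deck(AN,[0,0,1])[0]-deck(AN,[0,0,0])[0]
print(go(s,g,AN[2]))
E
```

```text
time_s: 6.5
tool_pos: [0.5881, -0.0901, 0.1812]
tcp_rot: [3.141, 0.005, -0.293]
contact_force: [-1.7, -0.6, 0.6]
grip_width: 0.0851
6.5 [ 0.5881 -0.0901  0.1812] [179.95   0.29 -16.81] F [-1.7 -0.6  0.6] w 0.0851 j [ 0.26  0.42 -0.25  1.71  0.12  1.03 -1.9 ]
(array([ 2.82, -0.05,  4.88]), np.float64(0.08))
```

View pics/w6.png

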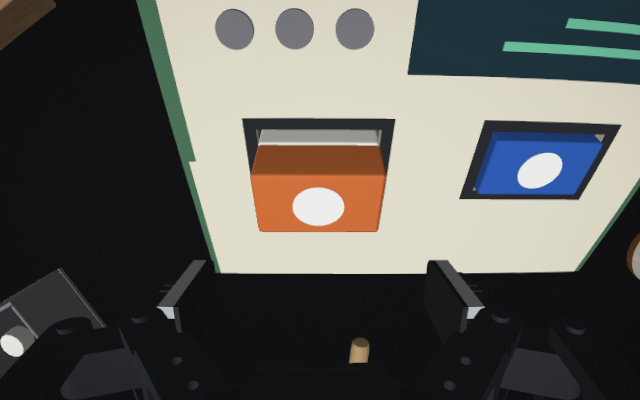

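```bash
python3 -m handwheel '0 0 0 0; 0 0 0 0'; python3 - <<'E'
from station import arm
from h import *
s=arm.read_state(); show(s)
g=deck(AN,[0,.06,.0235])[0]-[0,0,.024]
print(go(s,g,AN[2]))
E
```

```text
time_s: 6.8
tool_pos: [0.5899, -0.09, 0.185]
tcp_rot: [-3.141, -0.002, -0.293]
contact_force: [0.3, 0.5, 0.0]
grip_width: 0.0853
6.8 [ 0.5899 -0.09    0.185 ] [-1.7998e+02 -9.0000e-02 -1.6810e+01] F [0.3 0.5 0. ] w 0.0853 j [ 0.26  0.42 -0.25  1.71  0.12  1.03 -1.9 ]
(array([2.63, 0.02, 5.27]), np.float64(0.09))
```

```bash
python3 -m handwheel '0.7 0 1.5 0; 1.4 0 3 0; 2.1 0 4.2 0; 2.6 0 5.2 0; 2.6 0 5.2 0; 2.6 0 5.2 0'; python3 - <<'E'
from station import arm
from h import *
s=arm.read_state(); show(s)
c=arm.camera('wrist'); cv2.imwrite('pics/w7.png',c['pixels'][:,:,::-1])
c=arm.camera('scene'); cv2.imwrite('pics/s7.png',cv2.resize(c['pixels'][140:280,170:320,::-1],None,fx=4,fy=4))
g=deck(AN,[0,.06,.0235])[0]-[0,0,.024]
print(go(s,g,AN[2]))
E
```

```text
time_s: 7.55
tool_pos: [0.6145, -0.0975, 0.1319]
tcp_rot: [-3.141, -0.0, -0.293]
contact_force: [-0.3, 0.7, -0.2]
grip_width: 0.0851
7.55 [ 0.6145 -0.0975  0.1319] [-179.99   -0.    -16.8 ] F [-0.3  0.7 -0.2] w 0.0851 j [ 0.25  0.52 -0.24  1.69  0.14  0.95 -1.91]
(array([ 0.06,  0.01, -0.04]), np.float64(0.09))
```

View pics/w7.png

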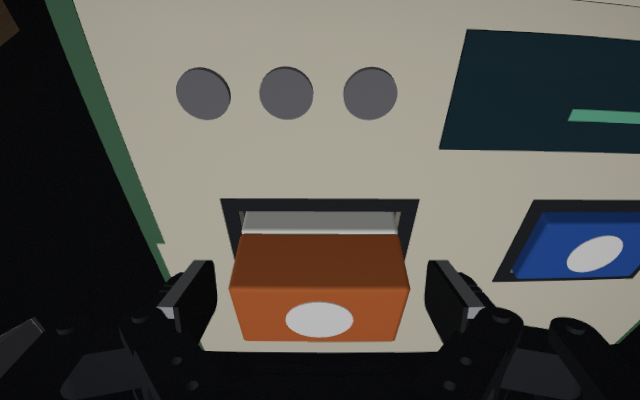

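View pics/s7.png

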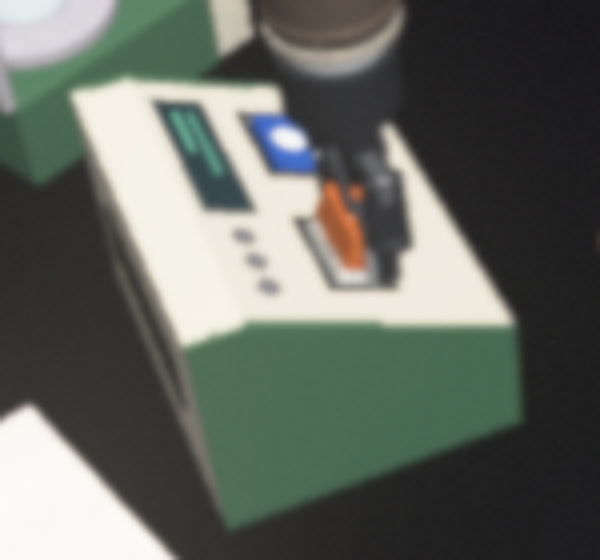

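The fingers straddle the raised cap evenly: the cap spans columns 230–408 and the pads sit at 216 and 426. I'll close on it.

```bash
python3 -m handwheel '0 0 0 0; 0 0 0 0; 0 0 0 0; 0 0 0 0; 0 0 0 0; 0 0 0 0' -1; python3 - <<'E'
from station import arm
from h import *
s=arm.read_state(); show(s)
c=arm.camera('wrist'); cv2.imwrite('pics/w8.png',c['pixels'][:,:,::-1])
E
```

```text
time_s: 8.4
tool_pos: [0.6148, -0.0976, 0.1321]
tcp_rot: [-3.141, -0.001, -0.293]
contact_force: [0.5, -0.4, 4.5]
grip_width: 0.0596
8.4 [ 0.6148 -0.0976  0.1321] [-1.7999e+02 -5.0000e-02 -1.6800e+01] F [ 0.5 -0.4  4.5] w 0.0596 j [ 0.25  0.52 -0.24  1.69  0.14  0.95 -1.91]
```

View pics/w8.png

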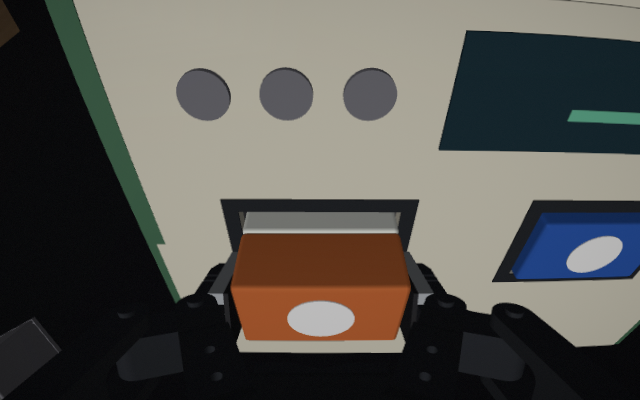

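```bash
python3 -m handwheel '-0.2 0 -0.45 0; -0.63 0 -1.36 0; -1.06 0 -2.27 0; -1.48 0 -3.17 0;-1.48 0 -3.17 0'; python3 - <<'E'
from station import arm
from h import *
s=arm.read_state(); show(s)
c=arm.camera('wrist'); cv2.imwrite('pics/w9.png',c['pixels'][:,:,::-1])
E
```

```text
time_s: 9.07
tool_pos: [0.5998, -0.093, 0.1643]
tcp_rot: [3.142, 0.0, -0.293]
contact_force: [1.5, -0.0, -0.0]
grip_width: 0.0593
9.075 [ 0.5998 -0.093   0.1643] [180.    0.  -16.8] F [ 1.5 -0.  -0. ] w 0.0593 j [ 0.26  0.46 -0.25  1.7   0.13  1.   -1.9 ]
```

View pics/w9.png

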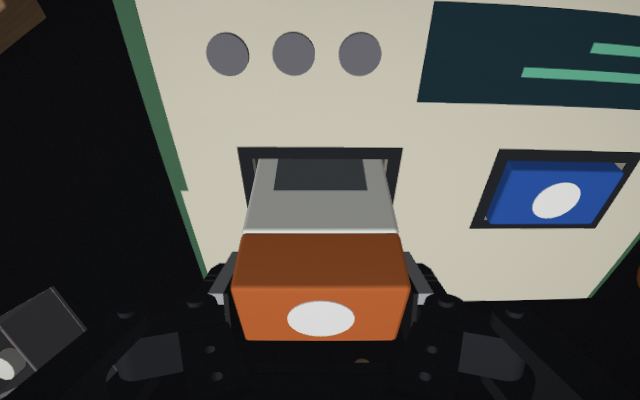

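The cartridge is sliding out with the gripper and there's no side load, so I'll keep drawing it.

```bash
python3 -m handwheel '-0.63 0 -1.36 0; -1.27 0 -2.72 0; -1.9 0 -4.08 0; -2.54 0 -5.44 0;-3.17 0 -6.8 0; -4.5 0 -9 0; -6.5 0 -11 0; -8 0 -13 0; -8 0 -13 0; -8 0 -13 0'; python3 - <<'E'
from station import arm
from h import *
s=arm.read_state(); show(s)
c=arm.camera('wrist'); cv2.imwrite('pics/w10.png',c['pixels'][:,:,::-1])
c=arm.camera('scene'); cv2.imwrite('pics/s10.png',cv2.resize(c['pixels'][80:330,170:430,::-1],None,fx=2.3,fy=2.3))
E
```

```text
time_s: 10.38
tool_pos: [0.5237, -0.0704, 0.2931]
tcp_rot: [3.141, 0.0, -0.293]
contact_force: [-0.2, 0.1, -2.2]
grip_width: 0.0591
10.375 [ 0.5237 -0.0704  0.2931] [ 1.7999e+02  1.0000e-02 -1.6810e+01] F [-0.2  0.1 -2.2] w 0.0591 j [ 0.28  0.21 -0.28  1.73  0.06  1.21 -1.88]
```

View pics/w10.png

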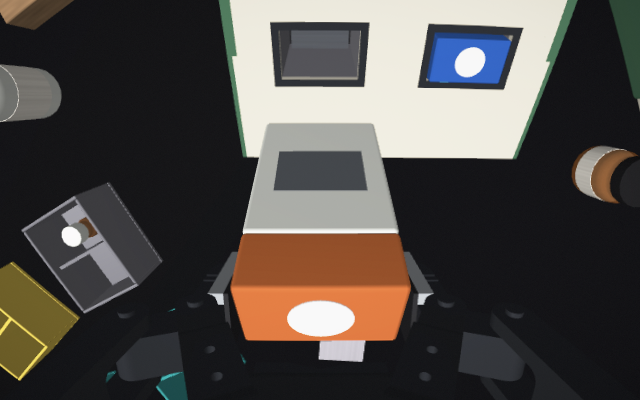

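View pics/s10.png

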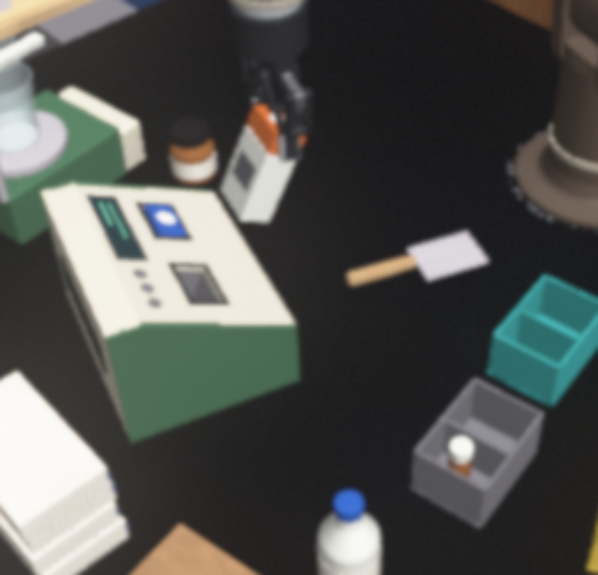

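```bash
cat > pc.py <<'E'
from h import *
def cart(p,s,P): # p: tilt deg, foot position in tool frame -> world
    R=Ro.from_euler('xyz',s['tcp_rot']).as_matrix(); th=np.radians(p[0])
    X=np.array([np.cos(th),0,-np.sin(th)]);Z=np.array([-np.sin(th),0,-np.cos(th)]);Y=np.array([0,-1,0])
    M=np.c_[X,Y,Z]
    return (np.atleast_2d(P)@M.T+p[1:4])@R.T+s['tool_pos']
P=np.array([[.018,.03,.11],[.018,-.03,.11],[-.018,.03,.11],[-.018,-.03,.11],[.018,.03,.084],[.018,-.03,.084],[.018,.03,0],[.018,-.03,0],[0,0,.11]])
def fitc(c,s,obs,w=None):
    m=[i for i,o in enumerate(obs) if o is not None]; o=np.array([obs[i] for i in m],float)
    f=lambda p:(camproj(c,cart(p,s,P[m]))-o).ravel()
    r=least_squares(f,[20,.03,0,.07],x_scale=[10,.1,.1,.1]); return r.x,f(r.x).reshape(-1,2).round(1)
E
python3 - <<'E'
from station import arm
from pc import *
s=arm.read_state(); c=arm.camera('wrist'); show(s)
p,r=fitc(c,s,[(231,288),(410,288),(242,340),(401,340),(243,233),(399,233),(268,124),(375,124),(321,318)])
print(p,r.tolist())
F=cart(p,s,[[0,0,0],[0,0,.11],[-.018,0,0],[.018,0,0]]);print(F)
E
```

```text
10.475 [ 0.5236 -0.0703  0.2925] [ 1.7999e+02  8.0000e-02 -1.6810e+01] F [ 0.2  0.2 -2.4] w 0.0594 j [ 0.28  0.21 -0.28  1.73  0.06  1.21 -1.88]
[2.54490807e+01 4.25448957e-02 1.28824584e-04 6.72235759e-02] [[-0.9, 0.2], [2.3, 0.1], [3.9, 1.3], [-4.8, 1.2], [-0.3, -1.4], [0.4, -1.4], [-0.6, 0.2], [-0.8, 0.1], [0.1, -0.2]]
[[ 0.56418698 -0.08275193  0.22521955]
 [ 0.51908699 -0.06909788  0.32461551]
 [ 0.54861679 -0.07804953  0.21750875]
 [ 0.57975718 -0.08745434  0.23293035]]
```

```bash
python3 - <<'E'
from station import arm
from pc import *
s=arm.read_state(); c=arm.camera('wrist'); im=c['pixels'][:,:,::-1].copy()
C=[[x,y,.07] for x in (.062,-.062) for y in (.044,-.044)]+[[-.002,.04,.07],[-.002,-.04,.07]]
for u,v in camproj(c,caddy(CA,C)): cv2.drawMarker(im,(int(round(u)),int(round(v))),(0,255,0),0,7)
cv2.imwrite('pics/w11.png',cv2.resize(im[160:340,0:200],None,fx=3.3,fy=3.3,interpolation=cv2.INTER_CUBIC))
print(go(s,caddy(CA,[-.0648,0,.195])[0],CA[2]))
E
```

```text
(array([-15.76, -25.14,   9.77]), np.float64(-27.22))
```

View pics/w11.png

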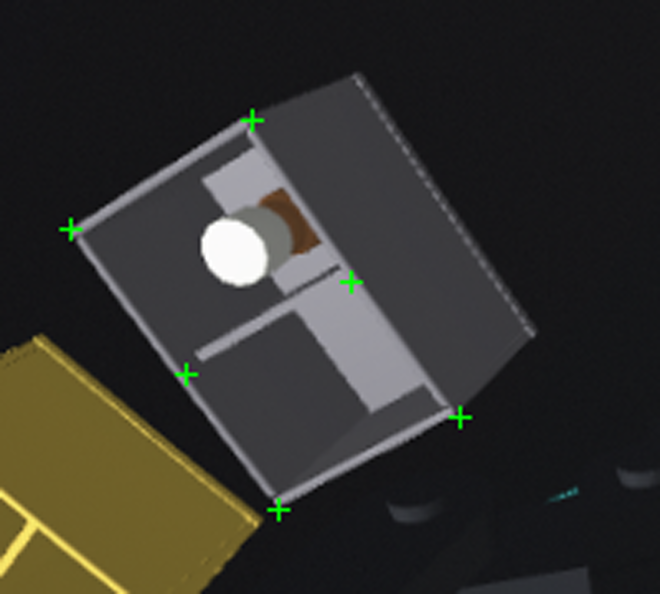

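The caddy model matches the wrist view to about 2 px. I'll carry the cartridge high over to the caddy.

```bash
python3 -m handwheel '-2 -3 0 -2; -5 -7 0 -7; -8 -12 0 -14; -11 -17 0 -21; -14 -22 0 -27.2; -15.8 -25.1 0 -27.2; -15.8 -25.1 4 -27.2; -15.8 -25.1 6 -27.2; -15.8 -25.1 6 -27.2;-15.8 -25.1 6 -27.2'; python3 - <<'E'
from station import arm
from pc import *
s=arm.read_state(); show(s)
c=arm.camera('wrist'); im=c['pixels'][:,:,::-1].copy(); 
C=[[x,y,.07] for x in (.062,-.062) for y in (.044,-.044)]+[[-.002,.04,.07],[-.002,-.04,.07],[.002,.04,.07],[.002,-.04,.07]]
for u,v in camproj(c,caddy(CA,C)): cv2.drawMarker(im,(int(round(u)),int(round(v))),(0,255,0),0,7)
cv2.imwrite('pics/w12.png',im)
c=arm.camera('top'); cv2.imwrite('pics/t12.png',cv2.resize(c['pixels'][140:330,160:340,::-1],None,fx=3.1,fy=3.1,interpolation=cv2.INTER_CUBIC))
E
```

```text
time_s: 11.82
tool_pos: [0.4451, 0.2165, 0.2343]
tcp_rot: [-3.141, -0.001, 0.182]
contact_force: [0.5, -0.6, -1.4]
grip_width: 0.0593
11.825 [0.4451 0.2165 0.2343] [-1.7997e+02 -4.0000e-02  1.0430e+01] F [ 0.5 -0.6 -1.4] w 0.0593 j [-0.08  0.23 -0.54  1.87  0.14  1.07 -2.07]
```

View pics/w12.png

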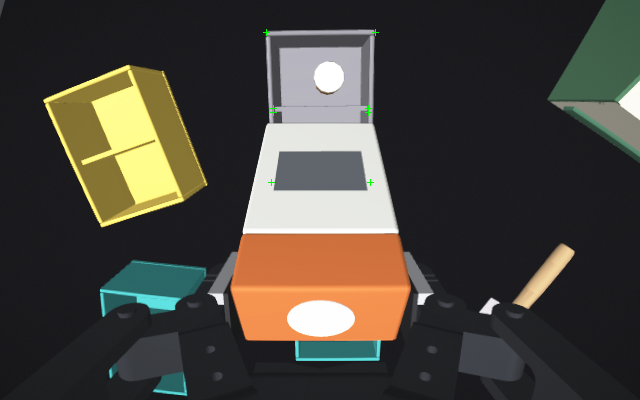

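View pics/t12.png

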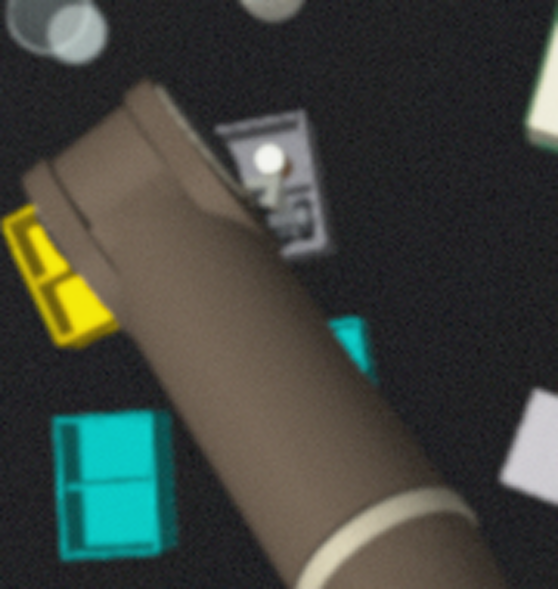

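```bash
python3 - <<'E'
from station import arm
from pc import *
s=arm.read_state(); show(s)
print(go(s,caddy(CA,[-.0638,0,.115])[0],CA[2]))
E
```

```text
11.925 [0.4454 0.2163 0.2346] [-1.7997e+02 -1.0000e-01  1.0400e+01] F [ 0.1 -0.1 -2. ] w 0.0589 j [-0.08  0.23 -0.54  1.87  0.14  1.07 -2.07]
(array([ 0.06,  0.03, 11.96]), np.float64(0.0))
```

```bash
python3 -m handwheel '0 0 2.5 0; 0 0 5 0; 0 0 7 0; 0 0 8.5 0; 0 0 8.5 0; 0 0 8.5 0'; python3 - <<'E'
from station import arm
from pc import *
s=arm.read_state(); show(s)
c=arm.camera('wrist'); im=c['pixels'][:,:,::-1].copy(); 
C=[[x,y,.07] for x in (.062,-.062) for y in (.044,-.044)]+[[-.002,.04,.07],[-.002,-.04,.07],[.002,.04,.07],[.002,-.04,.07]]
for u,v in camproj(c,caddy(CA,C)): cv2.drawMarker(im,(int(round(u)),int(round(v))),(0,255,0),0,7)
cv2.imwrite('pics/w13.png',im)
c=arm.camera('scene'); cv2.imwrite('pics/s13.png',cv2.resize(c['pixels'][200:330,320:470,::-1],None,fx=4,fy=4,interpolation=cv2.INTER_CUBIC))
print(go(s,caddy(CA,[-.0638,0,.115])[0],CA[2]))
E
```

```text
time_s: 12.68
tool_pos: [0.4455, 0.2162, 0.1493]
tcp_rot: [-3.141, -0.001, 0.181]
contact_force: [-0.4, 0.5, -1.6]
grip_width: 0.0594
12.675 [0.4455 0.2162 0.1493] [-1.7998e+02 -7.0000e-02  1.0390e+01] F [-0.4  0.5 -1.6] w 0.0594 j [-0.12  0.33 -0.52  1.97  0.21  0.89 -2.14]
(array([0.07, 0.02, 3.43]), np.float64(-0.01))
```

View pics/w13.png

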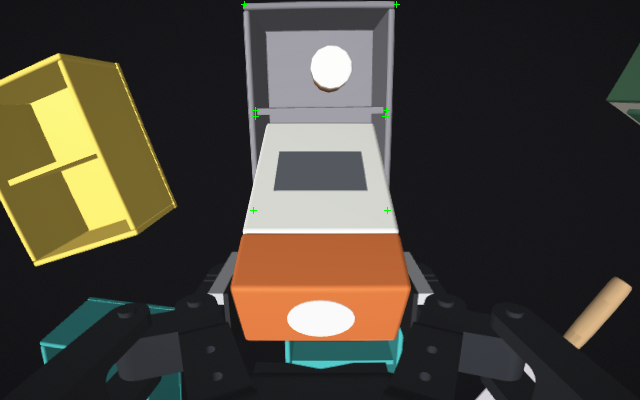

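View pics/s13.png

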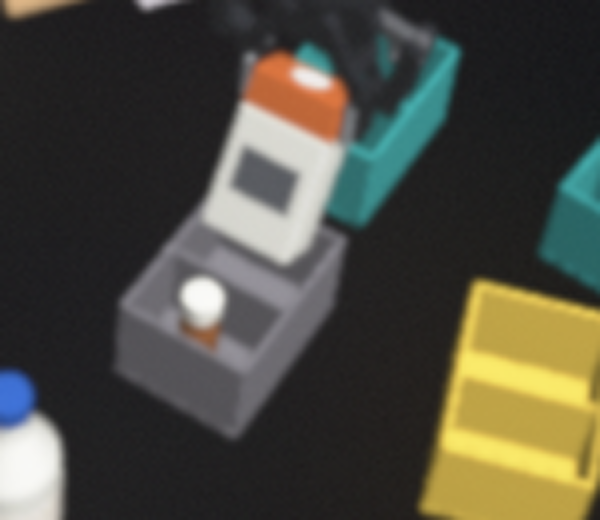

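```bash
python3 -m handwheel '0.1 0 1 0; 0.15 0 2 0; 0.15 0 3 0; 0.15 0 3.4 0; 0.15 0 3.4 0; 0.15 0 3.4 0'; python3 - <<'E'
from station import arm
from pc import *
s=arm.read_state(); show(s)
c=arm.camera('wrist'); im=c['pixels'][:,:,::-1].copy(); 
cv2.imwrite('pics/w14.png',im)
c=arm.camera('scene'); cv2.imwrite('pics/s14.png',cv2.resize(c['pixels'][200:330,320:470,::-1],None,fx=4,fy=4,interpolation=cv2.INTER_CUBIC))
R,t=pose(CA); print('tcp caddy',R.T@(s['tool_pos']-t))
E
```

```text
time_s: 13.52
tool_pos: [0.4466, 0.2162, 0.1147]
tcp_rot: [-3.141, -0.0, 0.181]
contact_force: [0.5, 0.0, -2.3]
grip_width: 0.0591
13.525 [0.4466 0.2162 0.1147] [-1.7999e+02 -2.0000e-02  1.0400e+01] F [ 0.5  0.  -2.3] w 0.0591 j [-0.14  0.38 -0.5   2.    0.25  0.82 -2.17]
tcp caddy [-6.34442833e-02 -4.69113956e-05  1.14660556e-01]
```

View pics/w14.png

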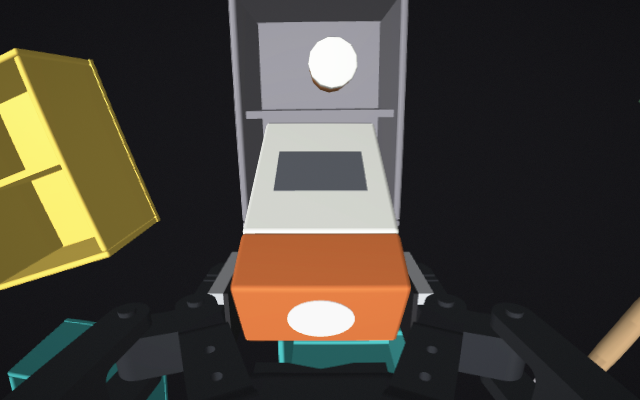

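View pics/s14.png

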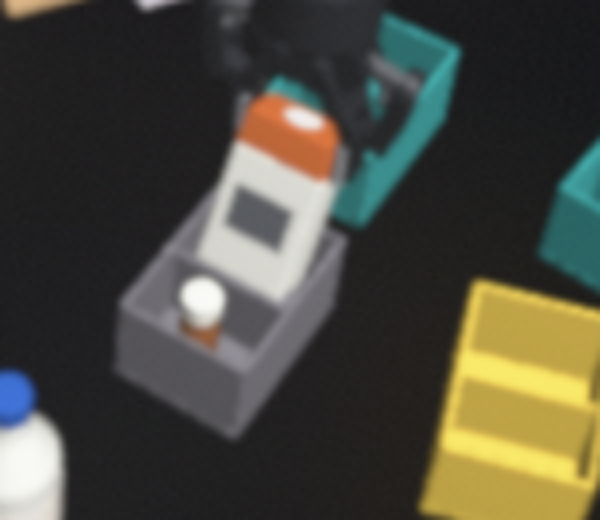

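The foot is inside the compartment (scene crop (285,295)). Next I'll push its leading edge against the cross wall to swing it upright in the jaws, in small steps.

```bash
python3 -m handwheel '0.3 0 0 0; 0.6 0 0 0; 0.9 0 0 0; 1.2 0 0 0; 1.2 0 0 0'; python3 - <<'E'
from station import arm
from pc import *
s=arm.read_state(); show(s)
c=arm.camera('wrist'); im=c['pixels'][:,:,::-1].copy(); 
cv2.imwrite('pics/w15.png',im)
R,t=pose(CA); print('tcp caddy',R.T@(s['tool_pos']-t))
E
```

```text
time_s: 14.25
tool_pos: [0.454, 0.2171, 0.1135]
tcp_rot: [3.139, 0.009, 0.183]
contact_force: [-12.4, -2.1, 5.4]
grip_width: 0.0591
14.25 [0.454  0.2171 0.1135] [179.85   0.5   10.46] F [-12.4  -2.1   5.4] w 0.0591 j [-0.14  0.4  -0.5   1.98  0.25  0.83 -2.17]
tcp caddy [-0.05606288 -0.00048956  0.11346991]
```

View pics/w15.png

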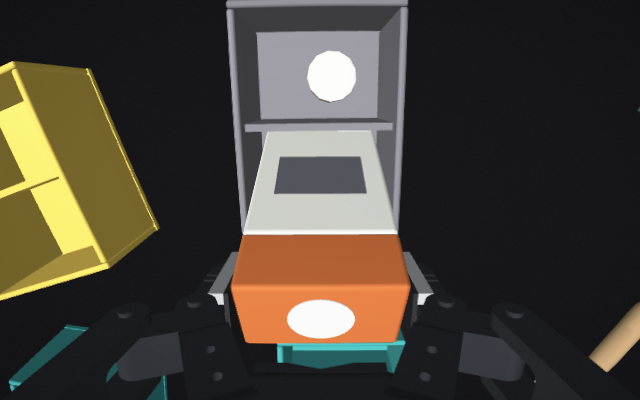

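```bash
python3 -m handwheel '0.3 0 -0.1 0; 0.6 0 -0.2 0; 0.9 0 -0.3 0; 1.2 0 -0.4 0; 1.5 0 -0.5 0; 1.5 0 -0.5 0'; python3 - <<'E'
from station import arm
from pc import *
s=arm.read_state(); show(s)
c=arm.camera('wrist'); im=c['pixels'][:,:,::-1].copy(); 
cv2.imwrite('pics/w16.png',im)
c=arm.camera('scene'); cv2.imwrite('pics/s16.png',cv2.resize(c['pixels'][200:330,320:470,::-1],None,fx=4,fy=4,interpolation=cv2.INTER_CUBIC))
R,t=pose(CA); print('tcp caddy',R.T@(s['tool_pos']-t))
E
```

```text
time_s: 15.05
tool_pos: [0.4705, 0.2199, 0.1188]
tcp_rot: [3.14, 0.006, 0.182]
contact_force: [-7.9, -2.5, 2.9]
grip_width: 0.0592
15.05 [0.4705 0.2199 0.1188] [179.89   0.32  10.41] F [-7.9 -2.5  2.9] w 0.0592 j [-0.14  0.42 -0.5   1.94  0.26  0.85 -2.16]
tcp caddy [-0.03925905 -0.00070125  0.11879117]
```

View pics/w16.png

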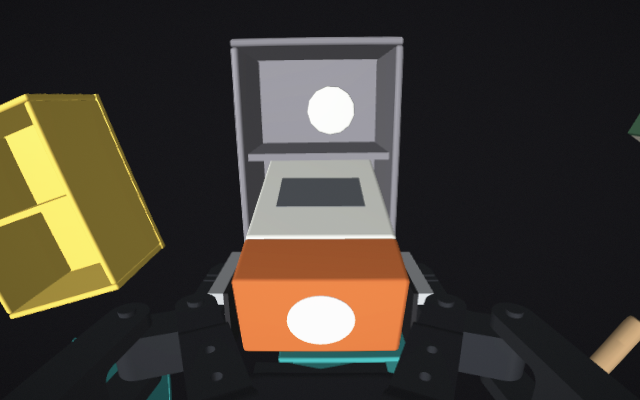

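View pics/s16.png

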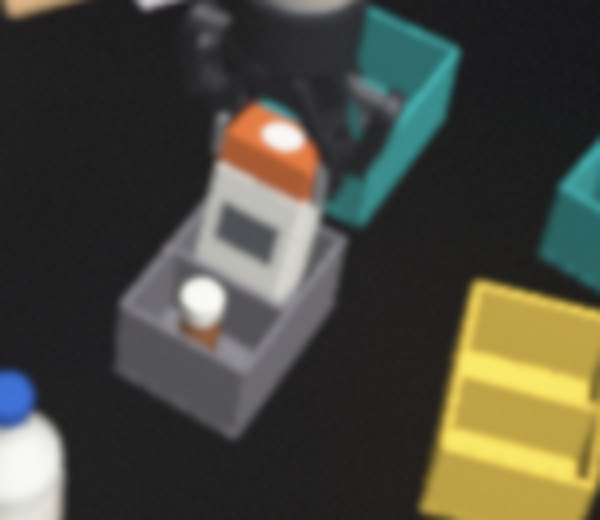

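It's swinging upright. I'll continue.

```bash
python3 -m handwheel '0.3 0 0 0; 0.6 0 0 0; 0.9 0 0 0; 1.2 0 0 0; 1.5 0 0 0; 1.7 0 0 0; 1.7 0 0 0'; python3 - <<'E'
from station import arm
from pc import *
s=arm.read_state(); show(s)
c=arm.camera('wrist'); im=c['pixels'][:,:,::-1].copy(); 
cv2.imwrite('pics/w17.png',im)
c=arm.camera('scene'); cv2.imwrite('pics/s17.png',cv2.resize(c['pixels'][200:330,320:470,::-1],None,fx=4,fy=4,interpolation=cv2.INTER_CUBIC))
R,t=pose(CA); print('tcp caddy',R.T@(s['tool_pos']-t))
E
```

```text
time_s: 16.02
tool_pos: [0.4872, 0.223, 0.1188]
tcp_rot: [3.14, 0.006, 0.182]
contact_force: [-7.2, -1.9, 1.8]
grip_width: 0.0591
16.025 [0.4872 0.223  0.1188] [179.89   0.33  10.42] F [-7.2 -1.9  1.8] w 0.0591 j [-0.14  0.44 -0.49  1.9   0.26  0.87 -2.15]
tcp caddy [-0.02232216 -0.00060699  0.11881319]
```

View pics/w17.png

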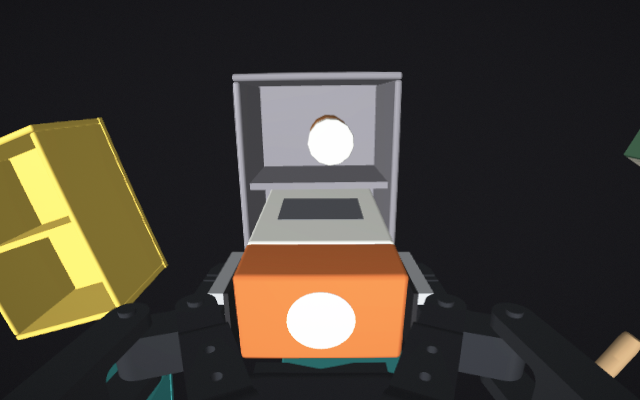

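View pics/s17.png

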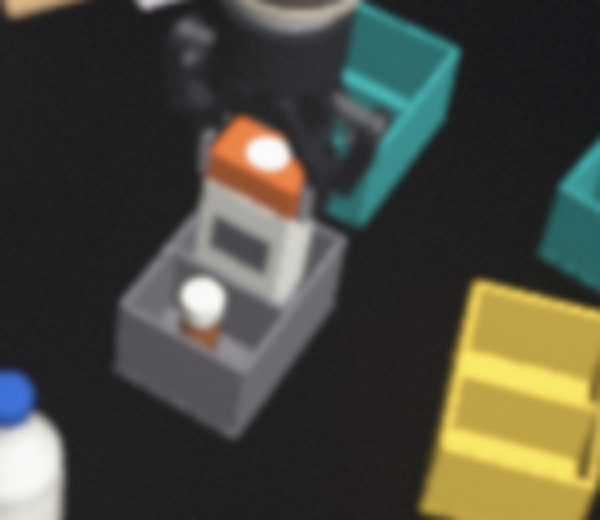

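```bash
python3 - <<'E'
from station import arm
from pc import *
s=arm.read_state(); c=arm.camera('wrist'); show(s)
p,r=fitc(c,s,[(234,276),(407,276),(242,357),(400,357),(246,244),(394,244),None,None,(321,320)])
print(p,r.tolist())
R,t=pose(CA)
for q in cart(p,s,[[.018,0,0],[-.018,0,0],[0,0,.11],[.018,0,.06]]): print((R.T@(q-t)).round(4))
E
```

```text
16.125 [0.4872 0.2231 0.1188] [179.89   0.32  10.43] F [-8.  -2.4  3.5] w 0.0593 j [-0.14  0.44 -0.49  1.9   0.26  0.87 -2.15]
[3.52111250e+00 1.56634424e-03 3.28062394e-04 7.71681170e-02] [[-0.5, 0.1], [0.7, 0.1], [0.1, 0.8], [-1.0, 0.7], [1.8, -0.7], [-0.7, -0.7], [-0.4, -0.3]]
[-0.0032 -0.0011  0.0427]
[-0.0391 -0.0011  0.0407]
[-0.0273 -0.0009  0.1515]
[-0.0066 -0.0009  0.1026]
```

```bash
python3 -m handwheel '0.3 0 0 0; 0.6 0 0 0; 0.6 0 0 0; 0.6 0 0 0'; python3 - <<'E'
from station import arm
from pc import *
s=arm.read_state(); show(s)
c=arm.camera('wrist'); im=c['pixels'][:,:,::-1].copy(); 
cv2.imwrite('pics/w18.png',im)
R,t=pose(CA); print('tcp caddy',R.T@(s['tool_pos']-t))
E
```

```text
time_s: 16.68
tool_pos: [0.493, 0.2241, 0.1189]
tcp_rot: [3.14, 0.006, 0.182]
contact_force: [-8.3, -1.5, 2.7]
grip_width: 0.0596
16.675 [0.493  0.2241 0.1189] [179.89   0.32  10.43] F [-8.3 -1.5  2.7] w 0.0596 j [-0.14  0.45 -0.49  1.89  0.27  0.88 -2.15]
tcp caddy [-0.01636144 -0.00058031  0.11888961]
```

View pics/w18.png

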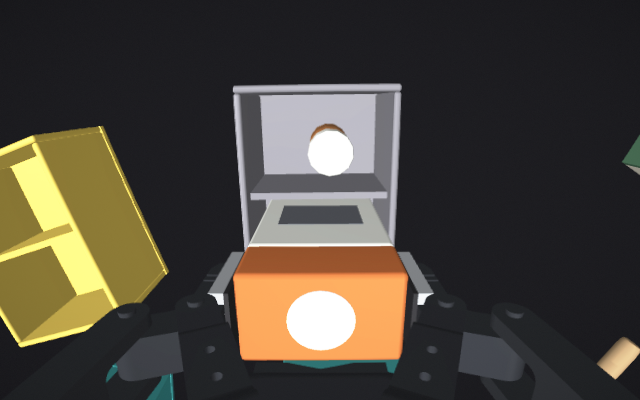

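```bash
python3 - <<'E'
from station import arm
from pc import *
s=arm.read_state(); c=arm.camera('wrist')
p,r=fitc(c,s,[(236,273),(406,273),(242,359),(400,359),(247,246),(394,246),None,None,(321,320)])
print(p,r.tolist())
R,t=pose(CA)
for q in cart(p,s,[[.018,0,0],[-.018,0,0],[0,0,.11],[.018,0,.03]]): print((R.T@(q-t)).round(4))
E
```

```text
[-8.03071006e-01 -6.55576700e-03  4.25630348e-04  7.76075135e-02] [[-1.1, 0.5], [1.0, 0.4], [-0.2, 0.4], [-0.1, 0.4], [2.1, -0.3], [-1.5, -0.3], [-0.1, -1.1]]
[-0.0054 -0.0012  0.041 ]
[-0.0413 -0.0012  0.0417]
[-0.0212 -0.001   0.1513]
[-0.0048 -0.0011  0.0709]
```

The cartridge is now upright, about −1° by the fit. I'll back off the wall to the compartment's middle and then lower.

```bash
python3 -m handwheel '-0.5 0 0 0; -1 0 0 0; -1.4 0 0 0; -1.4 0 0 0; -1.4 0 0 0'; python3 - <<'E'
from station import arm
from pc import *
s=arm.read_state(); show(s)
c=arm.camera('wrist'); im=c['pixels'][:,:,::-1].copy(); 
cv2.imwrite('pics/w19.png',im)
R,t=pose(CA); print('tcp caddy',R.T@(s['tool_pos']-t))
c=arm.camera('scene'); cv2.imwrite('pics/s19.png',cv2.resize(c['pixels'][200:330,320:470,::-1],None,fx=4,fy=4,interpolation=cv2.INTER_CUBIC))
E
```

```text
time_s: 17.4
tool_pos: [0.4822, 0.2226, 0.1196]
tcp_rot: [-3.142, -0.001, 0.181]
contact_force: [0.1, -0.3, -1.9]
grip_width: 0.0595
17.4 [0.4822 0.2226 0.1196] [-1.800e+02 -3.000e-02  1.038e+01] F [ 0.1 -0.3 -1.9] w 0.0595 j [-0.14  0.43 -0.49  1.92  0.26  0.86 -2.15]
tcp caddy [-0.02733647 -0.00017786  0.11962014]
```

View pics/w19.png

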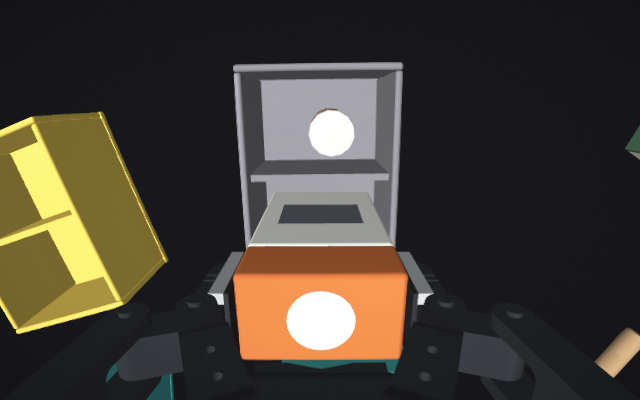

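View pics/s19.png

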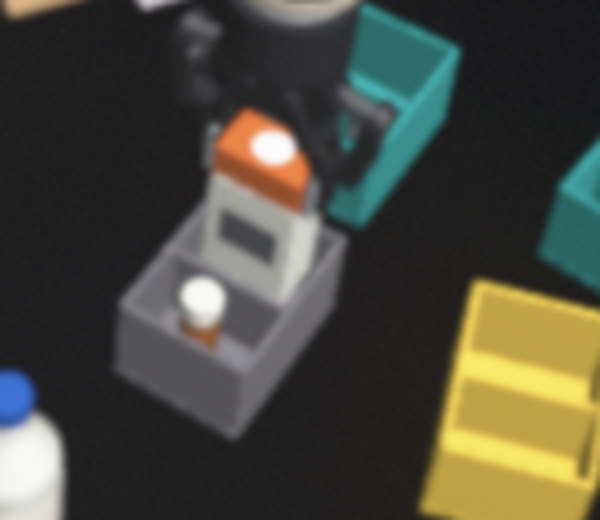

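```bash
python3 -m handwheel '0 0 1 0; 0 0 2 0; 0 0 2.8 0; 0 0 3.3 0; 0 0 3.3 0; 0 0 3.3 0'; python3 -m handwheel '0 0 0.1 0; 0 0 0.2 0; 0 0 0.3 0; 0 0 0.3 0'
```

```text
time_s: 18.25
tool_pos: [0.482, 0.2227, 0.0867]
tcp_rot: [-3.141, -0.0, 0.182]
contact_force: [0.2, -0.3, -1.8]
grip_width: 0.0594
time_s: 18.75
tool_pos: [0.4819, 0.2225, 0.0834]
tcp_rot: [3.142, 0.0, 0.181]
contact_force: [0.6, -1.2, -2.8]
grip_width: 0.0593
```

```bash
python3 -m handwheel '0 0 0.1 0; 0 0 0.2 0; 0 0 0.2 0; 0 0 0.2 0'
```

```text
time_s: 19.25
tool_pos: [0.4819, 0.2225, 0.0815]
tcp_rot: [3.142, 0.0, 0.181]
contact_force: [-0.6, -0.4, -2.5]
grip_width: 0.0591
```

```bash
python3 -m handwheel '0 0 0.1 0; 0 0 0.15 0; 0 0 0.15 0'
```

```text
time_s: 19.62
tool_pos: [0.4818, 0.2225, 0.0799]
tcp_rot: [3.142, 0.0, 0.181]
contact_force: [-0.4, -0.7, -1.7]
grip_width: 0.059
```

```bash
python3 -m handwheel '0 0 0.1 0; 0 0 0.1 0'; python3 -m handwheel '0 0 0.1 0; 0 0 0.1 0';  python3 - <<'E'
from station import arm
from pc import *
s=arm.read_state(); show(s)
c=arm.camera('wrist'); im=c['pixels'][:,:,::-1].copy(); 
cv2.imwrite('pics/w20.png',im)
R,t=pose(CA); print('tcp caddy',R.T@(s['tool_pos']-t))
c=arm.camera('scene'); cv2.imwrite('pics/s20.png',cv2.resize(c['pixels'][200:330,320:470,::-1],None,fx=4,fy=4,interpolation=cv2.INTER_CUBIC))
E
```

```text
time_s: 19.88
tool_pos: [0.482, 0.2226, 0.0792]
tcp_rot: [3.142, -0.0, 0.181]
contact_force: [-0.1, -0.1, 0.4]
grip_width: 0.0592
time_s: 20.12
tool_pos: [0.4824, 0.2227, 0.0792]
tcp_rot: [3.141, -0.001, 0.181]
contact_force: [-2.3, -1.9, 10.7]
grip_width: 0.0593
20.125 [0.4824 0.2227 0.0792] [ 1.7998e+02 -8.0000e-02  1.0390e+01] F [-2.3 -1.9 10.7] w 0.0593 j [-0.16  0.48 -0.47  1.95  0.31  0.78 -2.19]
tcp caddy [-2.70761304e-02 -7.92539665e-05  7.91502660e-02]
```

View pics/w20.png

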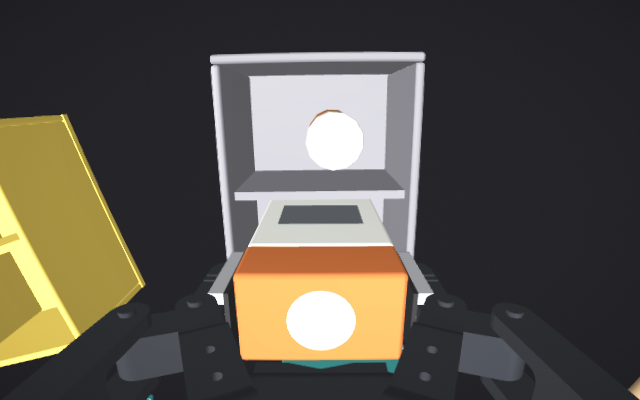

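View pics/s20.png

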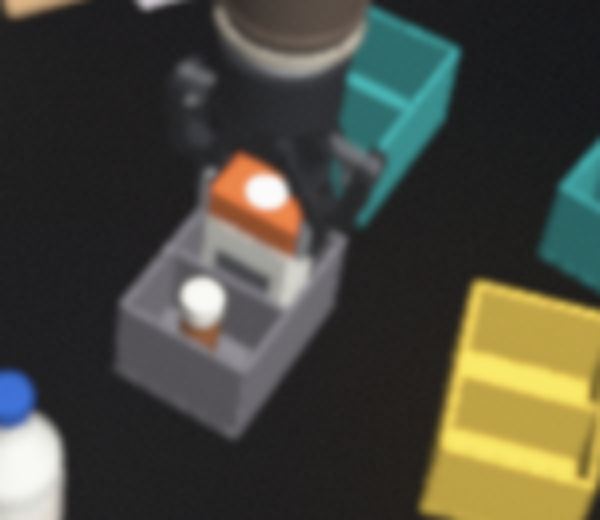

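The foot is on the floor with the force at +10.7 N. I'll relax by 1 mm and release.

```bash
python3 -m handwheel '0 0 -0.1 0; 0 0 -0.1 0'; python3 -m handwheel '0 0 0 0; 0 0 0 0; 0 0 0 0; 0 0 0 0; 0 0 0 0' 1; python3 - <<'E'
from station import arm
from pc import *
s=arm.read_state(); show(s)
c=arm.camera('wrist'); cv2.imwrite('pics/w21.png',c['pixels'][:,:,::-1])
E
```

```text
time_s: 20.48
tool_pos: [0.4821, 0.2226, 0.0792]
tcp_rot: [-3.142, -0.001, 0.181]
contact_force: [-1.1, 0.1, 4.1]
grip_width: 0.0594
time_s: 21.1
tool_pos: [0.4819, 0.2225, 0.0789]
tcp_rot: [-3.142, 0.0, 0.181]
contact_force: [0.8, -0.2, -0.4]
grip_width: 0.0854
21.1 [0.4819 0.2225 0.0789] [-180.      0.     10.39] F [ 0.8 -0.2 -0.4] w 0.0854 j [-0.16  0.49 -0.47  1.95  0.3   0.78 -2.19]
```

View pics/w21.png

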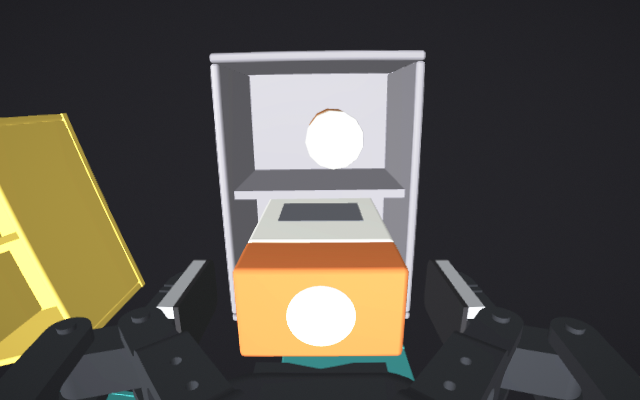

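The jaws are open and the cartridge is standing. I'll retreat straight up, then away towards the base side.

```bash
python3 -m handwheel '0 0 -1 0; 0 0 -3 0; 0 0 -6 0; 0 0 -10 0; 0 0 -15 0; 0 0 -20 0; -4 2 -22 0; -8 6 -22 0; -10 11 -22 0; -10 11 -22 0'; python3 -m handwheel '0 5 0 0; 0 10 0 0; 0 14 0 0; 0 14 0 0; 0 14 0 0'; python3 - <<'E'
from station import arm
from pc import *
s=arm.read_state(); show(s)
c=arm.camera('scene'); cv2.imwrite('pics/s22.png',c['pixels'][:,:,::-1]); cv2.imwrite('pics/s22c.png',cv2.resize(c['pixels'][200:330,320:470,::-1],None,fx=4,fy=4,interpolation=cv2.INTER_CUBIC))
c=arm.camera('top'); im=c['pixels'][:,:,::-1].copy(); cv2.imwrite('pics/t22.png',im)
P=caddy(CA,[-.03,0,.114]); print(camproj(c,P))
E
```

```text
time_s: 22.4
tool_pos: [0.4026, 0.0927, 0.2999]
tcp_rot: [3.139, -0.001, 0.176]
contact_force: [-0.4, 0.2, 0.9]
grip_width: 0.0856
time_s: 23.02
tool_pos: [0.4288, -0.0401, 0.2992]
tcp_rot: [-3.141, -0.0, 0.183]
contact_force: [-0.3, 0.3, -0.5]
grip_width: 0.0856
23.025 [ 0.4288 -0.0401  0.2992] [-1.7997e+02 -2.0000e-02  1.0460e+01] F [-0.3  0.3 -0.5] w 0.0856 j [ 0.29  0.03 -0.32  1.92  0.01  1.19 -1.42]
[[244.414155   208.88577362]]
```

View pics/s22.png

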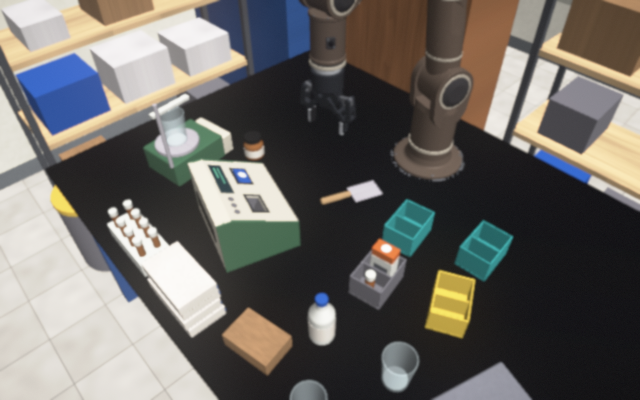

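View pics/s22c.png

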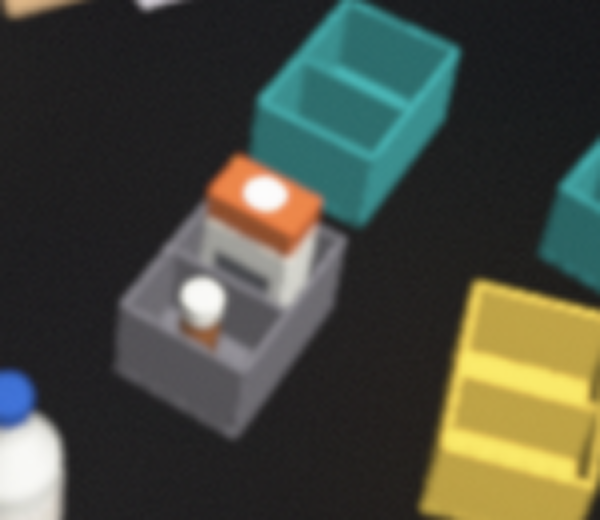

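View pics/t22.png

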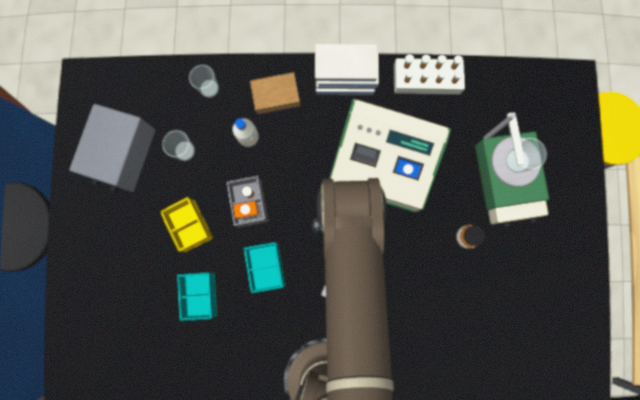

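The top view shows the orange cap standing in the near compartment, with its disc at (245,209) against a predicted (244.4,208.9). The blue cap is still at (408,168), and the vial (247,191), beaker (178,146), bottle (245,131) and jar (470,237) are where they started.

```bash
python3 - <<'E'
from station import arm
print(arm.job_done(), arm.read_state()['time_s'])
E
```

```text
the job is handed in; nothing more can be done
the job is handed in; nothing more can be done
```

The job is handed in: the spent cartridge stands foot down and released in the empty compartment of the grey caddy, at about 23 s of the 48 s allowed.

- **How it went:** I pressed the orange-capped cartridge (left bay) along the bay axis with the shut fingertips, at about 11 N. It sprang up and I drew it out at its 25° tilt. Since the gripper can only point down, I pushed the foot's edge against the caddy's cross wall (12 N or less) to swing it upright in the jaws. I then centred it, lowered it until the floor pushed back with about 11 N, and let go.
- **Last checks:**
  - The cartridge's top disc is within 1 pixel of where it should be for the centre of the compartment.
  - The blue-capped cartridge is still latched.
  - The vial, beaker, bottle and jar look unmoved in the top and scene views.
  - The gripper is open and clear, about 0.3 m above the bench.
- **What disagreed:**
  - After the release, the wrist picture put the cartridge a few mm below the stated 30 mm rise. It gripped and slid out normally.
  - The caddy model was up to about 3 mm off in the wrist view.
  - The floor came about 2 mm lower than the picture fit suggested, so I found it by force.

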